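# Walk the guide batten up to the plaster slab

## Task

Walk the longer of the two wooden battens across to the plaster slab beside it, end by end, keeping it down on the bench: first swing its rounded end in to within a finger's width of the slab's long edge while its square end stays where it is, then swing the square end in about the rounded end, so that the batten lies close alongside that edge, ready as a rolling guide. Leave the shorter batten and the clay bird on the slab undisturbed.

Things in the scene. Friction and masses are not known exactly. Their poses are not given: they have to be found in the camera images.
- batten: The longer wooden batten, loose, 260 long x 28 wide x 45 high, about 0.22 kg, lying on the bench to the left or the right of the slab, roughly along world x. Origin: centre of its underside. x runs along it towards its rounded end (the end farther from the robot; half-round of radius 14, with a dark hanging hole in the top), y across its width, z up. It slides on the bench and can be gripped across its 28 mm width near either end.
- batten_round (a point): Point on the batten's top face, on its centreline, 25 mm in from the rounded tip (105 mm from the middle, 45 mm above the bench). Axes as the batten's.
- batten_square (a point): Point on the batten's top face, on its centreline, 25 mm in from the square end (105 mm from the middle, 45 mm above the bench). Axes as the batten's.
- slab: White plaster slab fixed to the bench, 380 long x 140 wide x 10 thick. Origin: centre of its underside, at bench level. x along its length (roughly world x), y across, so its long edges lie at y = +70 and -70 mm. Fingers gripping the batten beside it must stay higher than its 10 mm top, so hold the batten by its upper part.
- short_batten: The shorter wooden batten, loose, 150 long x 28 wide x 45 high, of the same wood and shape, on the other side of the slab. Origin: centre of its underside, x along it. To be left alone.
- bird: Flat ceramic bird tile, 124 long x 43 wide x 10 thick, loose, lying along the middle of the slab. Origin: centre of its underside, x from tail to beak. To be left alone.

How it is judged:
By the outcome, as a careful person would: the job done as asked, in the order asked, and still so for the second after the job is handed in, with the robot touching nothing.
It also fails if it takes over 54 s, if anything falls off the work surface, if the arm or the gripper's body presses on something with over 40 N, if the wrist force passes 120 N, or if a joint passes its speed limit or range.

## Robot

A 6-joint arm with a two-finger parallel gripper is mounted at the origin on the work surface. World frame = base frame: x ahead of the robot, y to its left, z up, the work surface at z = 0. Lengths are in mm, angles in rad, forces in N, time in s.
With the tool pointing down it reaches from about 350 to 875 mm from the base axis. Payload 4.2 kg.
Tool frame: the origin (TCP) lies on the mounting face of the last link; the fingertips stand 173 mm ahead of it and the grasp point (between the pads) lies grip_point_offset ahead of it (grip_point_offset is the distance from the TCP to the grasp point, in mm); z points along the fingers, y is the line along which they close (so a half turn about z gives the same grasp; the last joint's range is limited). The gripper opens to 85 mm and grips with 20 to 120 N. Pads are 22 mm wide; open, the fingers measure 114 mm over their backs; the gripper's body (76 mm by 85 mm) begins 54 mm behind the grasp point. The pads swing forward as they close: fully open they stand 13 mm farther back than shut.
Start: joints at [-1.03, 0.385, 0.008, 0, -1.194, -0.259], TCP at [173.82, -600.322, 404.712] pointing down, gripper open.
Joint ranges: [-3.14, 3.14], [-1.21, 2.06], [-1.07, 1.41], [-3.16, 2.05], [-2.99, -0.16], [-3.1, 3.1]. Speed limits (rad/s): [2.79, 2.79, 3.14, 3.14, 3.14, 3.14].

## Interface

Orientations are given as a unit quaternion [x, y, z, w].
In Python, from bench import read_state, get_image, job_done, recognise, place_of, grip_point_offset gives the robot as it stands. The module is installed in compiled form; this text tells all that it offers.
- The arm moves only by the tool carry_out, never from a script. Its arguments are lists of equal length, an entry for each row: "slide": the shift along the tool's x, y, z in m, a list of three; "roll": the turn about the tool's z in degrees; "claw": the finger opening in m, from 0 to 0.0854. A call has 1 to 8 rows; each row is the pose to reach, as a shift and turn from the pose commanded when the call began, along the tool's axes at that moment; what a row does not reach only later rows make up. A row lasts 1/8 s, in which the tool goes at most 62.5 mm and 10.7 degrees, less where a joint would pass 70% of its speed; a pose out of reach is approached as far as the arm can. A call with a gripper value outside its range is refused whole. The fingers move at their own pace and stop on an object; the grip force is fixed at half the most. Time passes only in rows, so rows that repeat a pose let the fingers close. It gives the time, the measured TCP pose, the force, the opening and the grip force at its end, in the units of the state.
- read_state(): the state, without advancing time (a new reading comes with each control period).
- get_image(name): name is "scene" or "top" or "wrist"; returns a dict with "img" (480x640x3 uint8, red, green, blue), "z_map" (480x640 float32, mm along the optical axis (not along the pixel's ray), 0 where there is no reading), "mtx" (3x3 intrinsics, pixels), "world_from_camera" (4x4, takes a point from camera to world coordinates); the wrist camera has in their place "T_tool_cam" (4x4, takes a point from camera to tool coordinates, whose origin is the TCP and whose axes are the flange's). Camera axes: x right, y up, looking along -z (the intrinsics and any distortion apply to the point x, -y, -z); pixel columns grow to the right and rows downward; lengths in mm; the calibration is good to about 2 mm. A picture is of the moment at which its call begins: read the wrist's pose just before it.
- job_done(): hands the job in; it is judged then, once.
Trained networks look in a picture, given as the dict that the camera call returned (one of the last four; its "shot" number tells which), for a name from the list of things; names that differ only in an ending like _2 or _b are one class to them, and where a whole thing is asked for, a point or a joint stands for the part that bears it (a point fixed in the world has none). Each returns a list of dicts, best first, with "conf" (0 to 1); they miss things now and then, are a little off and sometimes report something else, mostly with a low value. They report only what shows in the picture. A call takes as long as a camera call.
- recognise(picture, thing): "at" ([column, row] in pixels, amid what is visible of it).
- place_of(picture, thing): "at" ([column, row] in pixels: a listed point, or the origin of a listed thing).
The state is a dict: "clock": time; "joints": joint angles; "joint_vel": joint speeds; "joint_efforts": joint torques, N m; "position": TCP position; "ee_rot": TCP orientation; "contact_force": force on the tool from outside, world axes, zero at the start; "wrist_torque": the same for the moment, N m; "gripper_width": finger opening in mm; "grasp_force": force on a finger pad.
Only numpy, scipy, OpenCV 4.12 (cv2) and the standard library are available. Lean on these libraries where they do the work, as an engineer would, in place of code of your own. Each camera call takes 0.05 s, during which the arm holds its last target. There are 200 camera calls.

## Working session

There is one attempt and no reset: what is moved stays moved. The work goes in short steps, Python scripts to look and compute and a tool call to move; the robot and the scene stay as the last step left them, time stands still between calls to the robot, and variables do not carry over. Pictures are saved under pics/ and viewed, at most 10 in all, crops included, and the job is handed in when it is done.

Besides the shell and the picture viewer there is one more tool, called after "Call:" by a JSON object that holds its "name" and its "arguments". carry_out: Moves the arm, as the interface text tells. Its arguments: {"type":"object","properties":{"slide":{"type":"array"},"roll":{"type":"array"},"claw":{"type":"array"}},"required":["slide","roll","claw"]}

```bash
mkdir -p pics; cat > h.py <<'E'
import numpy as np, cv2
from bench import *
from scipy.spatial.transform import Rotation as R
def T_cam(p):
    if "world_from_camera" in p: return np.array(p["world_from_camera"])
    s=p["_s"]; T=np.eye(4); T[:3,:3]=R.from_quat(s["ee_rot"]).as_matrix(); T[:3,3]=s["position"]
    return T@np.array(p["T_tool_cam"])
def shot(n):
    s=read_state(); p=get_image(n); p["_s"]=s; return p
def cloud(p):
    z=p["z_map"].astype(float); K=np.array(p["mtx"]); v,u=np.mgrid[:480,:640]
    c=np.stack([(u-K[0,2])/K[0,0]*z,-(v-K[1,2])/K[1,1]*z,-z,np.ones_like(z)],-1)
    w=(c@T_cam(p).T)[...,:3]; w[z==0]=np.nan; return w
def onplane(p,uv,h):
    K=np.array(p["mtx"]); T=T_cam(p); u,v=uv
    d=T[:3,:3]@np.array([(u-K[0,2])/K[0,0],-(v-K[1,2])/K[1,1],-1]); o=T[:3,3]
    return o+d*(h-o[2])/d[2]
E
cat > look.py <<'E'
from h import *
import sys
p=shot("top"); print(read_state()["clock"],read_state()["position"],read_state()["ee_rot"],grip_point_offset, [k for k in p])
cv2.imwrite("pics/%s.png"%sys.argv[1],p["img"][...,::-1])
for t,h in [("batten_round",45),("batten_square",45),("batten",0),("short_batten",0),("slab",0),("bird",10)]:
    for d in place_of(p,t)[:2]: print(t,d["conf"],np.round(d["at"]),onplane(p,d["at"],h).round(1))
w=cloud(p)
def rect(m,name):
    n,l,st,c=cv2.connectedComponentsWithStats(m.astype(np.uint8))
    for i in range(1,n):
        if st[i,4]>150:
            q=w[l==i][:,:2].astype(np.float32); r=cv2.minAreaRect(q); print(name,st[i,4],np.round(r[0],1),np.round(r[1],1),round(r[2],2),"px",c[i].round(), "z",np.nanmedian(w[l==i][:,2]).round(1)); print(cv2.boxPoints(r).round(1).tolist())
z=w[...,2]
rect((z>38)&(z<52),"h45"); rect((z>6)&(z<15),"slab"); rect((z>16)&(z<25),"bird")
E
python3 look.py a
```

```text
0.05 [ 173.76774414 -600.15317045  403.65310109] [-1.40324711e-01  9.90104989e-01  1.02549662e-03 -1.85811701e-04] 154.70000000000002 ['img', 'z_map', 'mtx', 'world_from_camera', 'shot', '_s']
batten_round 0.73 [443. 156.] [ 673.4 -197.    45. ]
batten_round 0.44 [448. 232.] [ 559.9 -198.6   45. ]
batten_square 0.85 [464. 299.] [ 463.2 -216.8   45. ]
batten 0.77 [448. 232.] [ 567.3 -210.5    0. ]
short_batten 0.94 [154. 242.] [557.4 237.5   0. ]
slab 0.88 [324. 236.] [563. -20.   0.]
bird 0.8 [330. 262.] [521.9 -28.3  10. ]
h45 232 [856.9 277.9] [ 12.6 128. ] 24.27 px [129.  41.] z 48.1
[[824.7999877929688, 333.70001220703125], [877.4000244140625, 217.0], [888.9000244140625, 222.10000610351562], [836.2999877929688, 338.8999938964844]]
h45 167 [851.2  88.2] [ 11.5 121.5] 13.56 px [254.  45.] z 48.3
[[831.4000244140625, 145.8000030517578], [859.9000244140625, 27.799999237060547], [871.0999755859375, 30.5], [842.5999755859375, 148.5]]
h45 3624 [ 567.3 -209.3] [258.8  29.4] 6.26 px [455. 230.] z 46.8
[[437.0, -208.8000030517578], [440.20001220703125, -238.0], [697.5, -209.8000030517578],
[... 3548 characters left out ...]
62], [644.4000244140625, -187.8000030517578], [644.2000122070312, -185.89999389648438]]
bird 172 [555.9 220.1] [  3.  142.9] 85.62 px [161. 243.] z 20.1
[[484.5, 224.10000610351562], [627.0, 213.10000610351562], [627.2999877929688, 216.10000610351562], [484.70001220703125, 227.0]]
bird 617 [613.4 386.8] [86.1 18.7] 78.62 px [ 52. 204.] z 19.9
[[595.7999877929688, 346.5], [614.0999755859375, 342.79998779296875], [631.0999755859375, 427.20001220703125], [612.7999877929688, 430.8999938964844]]
bird 1644 [521.7 -24.1] [123.   41.3] 7.77 px [326. 262.] z 21.9
[[458.0, -12.0], [463.6000061035156, -52.900001525878906], [585.4000244140625, -36.29999923706055], [579.7999877929688, 4.599999904632568]]
```

View pics/a.png

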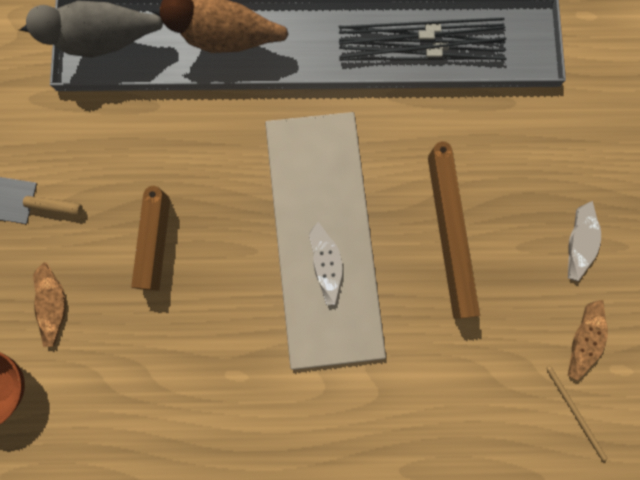

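The top view shows the long batten to the right of the slab: rounded end at about (443,150), square end at (467,315), slab's right edge at x≈370. This matches the networks and the depth measurements.

```bash
cat > plan.py <<'E'
from h import *
import sys
# args: x y z(grasp pt) closing-angle(deg world) -> tool slide (m) and roll (deg) from the measured pose
def plan(x,y,z,ang,s=None):
    s=s or read_state(); M=R.from_quat(s["ee_rot"]).as_matrix(); g=np.array([x,y,z+grip_point_offset])
    sl=M.T@(g-np.array(s["position"]))/1000
    cur=np.degrees(np.arctan2(M[1,1],M[0,1])); d=(ang-cur+90)%180-90
    return sl.round(4).tolist(), round(-d,2), cur
if __name__=="__main__":
    s=read_state(); print(s["clock"],np.round(s["position"],1),s["gripper_width"])
    for a in sys.argv[1:]: print(plan(*map(float,a.split(","))))
E
python3 plan.py 666.8,-198.5,200,96.25 666.8,-198.5,120,96.25
```

```text
0.35 [ 173.8 -600.3  404.4] 85.47639981559671
([-0.5853, 0.2488, 0.0498], np.float64(9.89), np.float64(106.14489924013829))
([-0.5853, 0.2488, 0.1298], np.float64(9.89), np.float64(106.14489924013829))
```

Call:
{"name": "carry_out", "arguments": {"slide": [[-0.058,0.025,0.005],[-0.117,0.05,0.01],[-0.175,0.075,0.015],[-0.234,0.1,0.02],[-0.292,0.125,0.025],[-0.35,0.15,0.03],[-0.409,0.174,0.035],[-0.467,0.199,0.04]], "roll": [1.2,2.5,3.7,5,6.2,7.4,8.7,9.9], "claw": [0.06,0.06,0.06,0.06,0.06,0.06,0.06,0.06]}}

```text
clock: 1.35
position: [561.4, -283.6, 365.5]
ee_rot: [-0.054, 0.999, -0.0, 0.0]
contact_force: [0.4, -0.5, 0.6]
gripper_width: 60.1
grasp_force: 0.0
```

```bash
python3 plan.py 666.8,-198.5,120,96.25
```

```text
1.35 [ 561.4 -283.6  365.5] 60.114855935174006
([-0.114, 0.0732, 0.0908], np.float64(-0.03), np.float64(96.21821160928147))
```

Call:
{"name": "carry_out", "arguments": {"slide": [[-0.04,0.025,0.02],[-0.08,0.05,0.05],[-0.114,0.0732,0.075],[-0.114,0.0732,0.0908],[-0.114,0.0732,0.0908],[-0.114,0.0732,0.0908]], "roll": [0,0,0,0,0,0], "claw": [0.06,0.06,0.06,0.06,0.06,0.06]}}

```text
clock: 2.1
position: [664.9, -201.0, 275.9]
ee_rot: [-0.054, 0.999, -0.0, 0.001]
contact_force: [0.1, -0.2, -0.9]
gripper_width: 59.9
grasp_force: 0.0
```

```bash
cat > wl.py <<'E'
from h import *
import sys
p=shot("wrist"); cv2.imwrite("pics/%s.png"%sys.argv[1],p["img"][...,::-1])
for t,h in [("batten_round",45),("batten_square",45)]:
    for d in place_of(p,t)[:2]: print(t,d["conf"],np.round(d["at"]),onplane(p,d["at"],h).round(1))
w=cloud(p);z=w[...,2]; m=((z>38)&(z<52)).astype(np.uint8)
n,l,st,c=cv2.connectedComponentsWithStats(m)
for i in range(1,n):
    if st[i,4]>1500:
        q=w[l==i]; r=cv2.minAreaRect(q[:,:2].astype(np.float32)); print(st[i,4],r[0],r[1],r[2],np.median(q[:,2])); print(cv2.boxPoints(r).round(1).tolist())
E
python3 wl.py w1; python3 plan.py 666.8,-198.5,36,96.25
```

```text
batten_round 0.62 [319. 277.] [ 674.2 -198.3   45. ]
batten_round 0.26 [317.  84.] [ 572.6 -210.5   45. ]
16386 (615.9939575195312, -204.15750122070312) (161.5732879638672, 28.135732650756836) 6.284478187561035 44.72966735835735
[[534.2000122070312, -199.0], [537.2000122070312, -227.0], [697.7999877929688, -209.3000030517578], [694.7999877929688, -181.3000030517578]]
2.25 [ 665.  -200.9  276.3] 59.844039477376036
([-0.0019, 0.0022, 0.0856], np.float64(-0.07), np.float64(96.17928698711795))
```

View pics/w1.png

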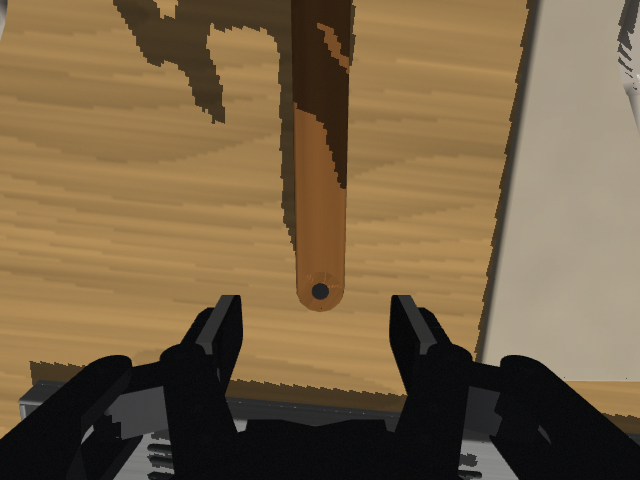

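The wrist view shows the batten between the open fingers, with its hanging hole at (320,291) and the slab edge running along the right. The tip and line agree with the top camera to about 1 mm. I'll descend and grip.

Call:
{"name": "carry_out", "arguments": {"slide": [[-0.0019,0.0022,0.03],[-0.0019,0.0022,0.06],[-0.0019,0.0022,0.075],[-0.0019,0.0022,0.084],[-0.0019,0.0022,0.084],[-0.0019,0.0022,0.084]], "roll": [0,0,0,0,0,0], "claw": [0.06,0.06,0.06,0.06,0.06,0.06]}}

```text
clock: 3.0
position: [667.4, -197.7, 191.9]
ee_rot: [-0.055, 0.999, -0.0, 0.001]
contact_force: [-0.3, 0.2, -0.1]
gripper_width: 59.9
grasp_force: 0.0
```

```bash
python3 plan.py 666.8,-198.5,36,96.27
```

```text
3.0 [ 667.4 -197.7  191.9] 59.92094600864876
([0.0007, -0.0008, 0.0012], np.float64(-0.01), np.float64(96.25796436254385))
```

Call:
{"name": "carry_out", "arguments": {"slide": [[0.0005,-0.0006,0.001],[0.0005,-0.0006,0.001],[0.0005,-0.0006,0.001],[0.0005,-0.0006,0.001],[0.0005,-0.0006,0.001],[0.0005,-0.0006,0.001],[0.0005,-0.0006,0.001],[0.0005,-0.0006,0.001]], "roll": [0,0,0,0,0,0,0,0], "claw": [0.05,0.04,0.025,0.02,0.02,0.02,0.02,0.02]}}

```text
clock: 4.0
position: [666.8, -198.2, 190.1]
ee_rot: [-0.055, 0.999, -0.0, 0.0]
contact_force: [0.3, 0.8, 5.1]
gripper_width: 27.0
grasp_force: 61.0
```

```bash
cat > arc.py <<'E'
from h import *; import sys
# arc: pivot px,py ; swing deg (world ccw) ; n rows; extra dz(mm down); rows from the measured pose
px,py,sw,n=map(float,sys.argv[1:5]); s=read_state(); M=R.from_quat(s["ee_rot"]).as_matrix(); p=np.array(s["position"]); piv=np.array([px,py,p[2]])
for k in range(1,int(n)+1):
    a=sw*k/n; d=M.T@(R.from_euler('z',a,degrees=True).apply(p-piv)+piv-p)/1000
    print(d.round(4).tolist(),round(-a,2))
print(p,s["contact_force"],s["gripper_width"])
E
python3 - <<'E'
from h import *
# slab frame from top image; batten from both
c=np.array([562.9,-19.5]);a=np.radians(5.62);X=np.array([np.cos(a),np.sin(a)]);Y=np.array([-X[1],X[0]])
b=np.radians(6.27);u=np.array([np.cos(b),np.sin(b)]);rp=np.array([671.5,-198.0]);sp=rp-210*u
for q in(rp,sp):print(q,(q-c)@X,(q-c)@Y)
th=np.arcsin((-93-(sp-c)@Y)/210);print("swing",np.degrees(th+a-b),"tilted gap",93-70-14-11*np.sin(th))
E
python3 arc.py 462.8 -220.9 27 16
```

```text
[ 671.5 -198. ] 90.597432400551 -188.27722975024778
[ 462.75616205 -220.93491046] -119.3890541540973 -190.65955307727597
swing 27.063166177918596 tilted gap 3.8844996007141157
[0.0001, 0.006, -0.0] -1.69
[0.0004, 0.0121, -0.0] -3.38
[0.0008, 0.0181, -0.0] -5.06
[0.0015, 0.0241, -0.0] -6.75
[0.0023, 0.0301, -0.0] -8.44
[0.0032, 0.0361, -0.0] -10.12
[0.0044, 0.042, -0.0] -11.81
[0.0057, 0.0479, -0.0] -13.5
[0.0072, 0.0538, -0.0] -15.19
[0.0089, 0.0596, -0.0] -16.88
[0.0108, 0.0653, -0.0] -18.56
[0.0128, 0.071, -0.0] -20.25
[0.015, 0.0766, -0.0] -21.94
[0.0173, 0.0822, -0.0] -23.62
[0.0198, 0.0877, -0.0] -25.31
[0.0225, 0.0931, -0.0001] -27.0
[ 666.75644811 -198.22605682  190.1098493 ] [0.33540114 0.75690232 5.06511266] 26.967986649198366
```

Call:
{"name": "carry_out", "arguments": {"slide": [[0.0001,0.006,0],[0.0004,0.0121,0],[0.0008,0.0181,0],[0.0015,0.0241,0],[0.0023,0.0301,0],[0.0032,0.0361,0],[0.0044,0.042,0],[0.0057,0.0479,0]], "roll": [-1.7,-3.4,-5.1,-6.8,-8.4,-10.1,-11.8,-13.5], "claw": [0.02,0.02,0.02,0.02,0.02,0.02,0.02,0.02]}}

```text
clock: 5.0
position: [655.9, -150.8, 190.1]
ee_rot: [-0.173, 0.985, -0.0, 0.001]
contact_force: [2.2, -4.1, 5.1]
gripper_width: 27.1
grasp_force: 61.2
```

```bash
python3 - <<'E'
# settle, then read
from h import *
p=shot("top"); s=read_state()
w=cloud(p);z=w[...,2]; 
for d in place_of(p,"batten_square")[:1]+place_of(p,"batten_round")[:1]: print(d["conf"],onplane(p,d["at"],45).round(1))
print(s["position"],s["ee_rot"],s["contact_force"])
E
python3 plan.py 0,0,0,0|tail -1
python3 arc.py 462.8 -220.9 13.5 8
```

```text
0.88 [ 464.  -218.4   45. ]
0.78 [ 661.2 -150.7   45. ]
[ 655.74447644 -150.18197055  190.11680148] [-1.73438204e-01  9.84844579e-01 -1.78228527e-04  5.59781970e-04] [ 1.71964112 -2.90159017  4.91915055]
([0.5656, 0.3644, 0.0349], np.float64(-70.11), np.float64(109.88743011313375))
[0.0001, 0.0061, -0.0] -1.69
[0.0004, 0.0121, -0.0] -3.38
[0.0009, 0.0181, -0.0] -5.06
[0.0015, 0.0241, -0.0] -6.75
[0.0023, 0.0301, -0.0] -8.44
[0.0033, 0.0361, -0.0] -10.12
[0.0045, 0.042, -0.0] -11.81
[0.0059, 0.0479, -0.0] -13.5
[ 655.77203765 -150.27591227  190.10588568] [ 1.66853857 -1.59371776  5.19023359] 27.301595769778594
```

Call:
{"name": "carry_out", "arguments": {"slide": [[0.0001,0.006,0],[0.0004,0.0121,0],[0.0009,0.0181,0],[0.0015,0.0241,0],[0.0023,0.0301,0],[0.0033,0.0361,0],[0.0045,0.042,0],[0.0059,0.0478,0]], "roll": [-1.7,-3.4,-5.1,-6.8,-8.4,-10.1,-11.8,-13.4], "claw": [0.02,0.02,0.02,0.02,0.02,0.02,0.02,0.02]}}

```text
clock: 6.15
position: [634.3, -107.7, 190.1]
ee_rot: [-0.286, 0.958, -0.0, 0.001]
contact_force: [2.7, -3.5, 5.8]
gripper_width: 26.8
grasp_force: 61.3
```

Call:
{"name": "carry_out", "arguments": {"slide": [[0,0,0],[0,0,0],[0,0,0]], "roll": [0,0,0], "claw": [0.02,0.02,0.02]}}

```text
clock: 6.52
position: [634.1, -107.2, 190.1]
ee_rot: [-0.286, 0.958, 0.0, 0.001]
contact_force: [1.3, -0.6, 6.4]
gripper_width: 27.1
grasp_force: 61.4
```

```bash
cat > rel.py <<'E'
from h import *
c=np.array([562.9,-19.5]);a=np.radians(5.62);X=np.array([np.cos(a),np.sin(a)]);Y=np.array([-X[1],X[0]])
s=read_state();M=R.from_quat(s["ee_rot"]).as_matrix()
t=np.degrees(np.arctan2(M[1,1],M[0,1]))-90;print("tool pos",s["position"],"heading",t,s["contact_force"],s["clock"])
p=shot("top");w=cloud(p);z=w[...,2]
for n in("batten_square","batten_round"):
    for d in place_of(p,n)[:1]:q=onplane(p,d["at"],45)[:2];print(n,d["conf"],q,"slab",(q-c)@X,(q-c)@Y)
m=((z>38)&(z<52)).astype(np.uint8);n,l,st,cc=cv2.connectedComponentsWithStats(m)
for i in range(1,n):
    q=w[l==i][:,:2]
    if st[i,4]>1000 and q[:,1].mean()<0:
        r=cv2.minAreaRect(q.astype(np.float32));print(r,cv2.boxPoints(r).round(1).tolist(),"max slab y of batten",((q-c)@Y).max())
E
python3 rel.py
```

```text
tool pos [ 634.10217107 -107.23670304  190.07208366] heading 33.279383237899836 [ 1.3489457  -0.63207254  6.35986968] 6.525
batten_square 0.66 [ 465.57282723 -216.69364601] slab -116.17057962967908 -186.71451205835118
batten_round 0.61 [ 542.56725696 -155.82332595] slab -33.58519251779863 -133.67686591896643
((533.5778198242188, -173.72183227539062), (217.7403106689453, 29.210359573364258), 33.385841369628906) [[434.6000061035156, -221.39999389648438], [450.70001220703125, -245.8000030517578], [632.5, -126.0], [616.4000244140625, -101.5999984741211]] max slab y of batten -87.43164626847674
```

Call:
{"name": "carry_out", "arguments": {"slide": [[0,0,0],[0,0,0],[0,0,0],[0,0,0],[0,0,-0.01],[0,0,-0.03],[0,0,-0.06],[0,0,-0.09]], "roll": [0,0,0,0,0,0,0,0], "claw": [0.03,0.035,0.04,0.05,0.05,0.05,0.05,0.05]}}

```text
clock: 7.68
position: [633.9, -108.3, 281.3]
ee_rot: [-0.285, 0.958, -0.0, 0.0]
contact_force: [1.3, -0.3, -1.2]
gripper_width: 50.0
grasp_force: 0.0
```

```bash
python3 wl.py w2; python3 rel.py; cat >> rel.py <<'E'
cv2.imwrite("pics/t%d.png"%(1000*read_state()["clock"]),p["img"][...,::-1])
E
python3 plan.py 467.7,-217.2,120,123.3
```

```text
batten_round 0.96 [315. 270.] [ 640.3 -104.9   45. ]
batten_square 0.45 [316. 273.] [ 641.7 -103.3   45. ]
15707 (591.7236938476562, -135.29779052734375) (162.574951171875, 28.122116088867188) 33.400779724121094 44.73499296241607
[[516.0999755859375, -168.3000030517578], [531.5999755859375, -191.8000030517578], [667.2999877929688, -102.30000305175781], [651.7999877929688, -78.80000305175781]]
tool pos [ 634.37595522 -108.25718403  282.45912538] heading 33.14867608839177 [ 0.66527791 -0.30723204 -1.10586901] 7.825
batten_square 0.72 [ 465.02830478 -215.38515459] slab -116.58434376064426 -185.35898495347644
batten_round 0.9 [ 638.59302471 -105.17521486] slab 66.93899031113438 -92.67603792854007
((540.7208251953125, -168.63571166992188), (235.13516235351562, 29.14515495300293), 33.38999938964844) [[434.5, -221.1999969482422], [450.6000061035156, -245.5], [646.9000244140625, -116.0999984741211], [630.9000244140625, -91.80000305175781]] max slab y of batten -79.65267206972499
7.975 [ 633.5 -108.2  278.9] 50.25809507258196
([0.1984, -0.0007, 0.0044], np.float64(-0.18), np.float64(123.12429616522174))
```

View pics/w2.png

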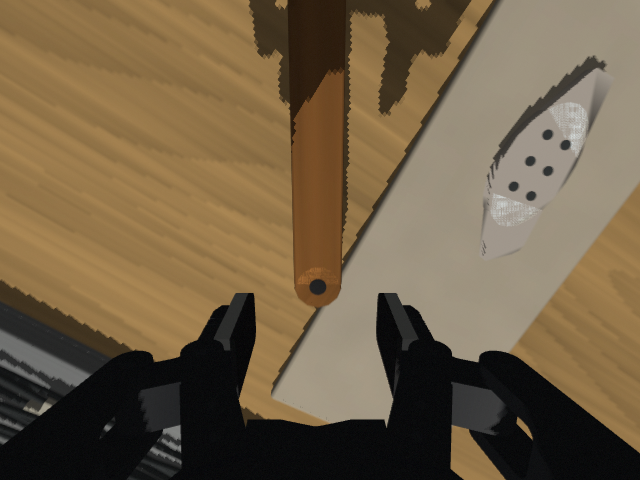

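The wrist view shows the batten's tip at (318,300) just short of the slab edge, and the bird untouched. The square end stayed within about 1 mm. Next I grip the square end.

Call:
{"name": "carry_out", "arguments": {"slide": [[0.05,0,0],[0.1,0,0],[0.15,0,0],[0.1984,-0.0007,0],[0.1984,-0.0007,0.02],[0.1984,-0.0007,0.04],[0.1984,-0.0007,0.04],[0.1984,-0.0007,0.04]], "roll": [0,0,0,-0.2,-0.2,-0.2,-0.2,-0.2], "claw": [0.055,0.06,0.06,0.06,0.06,0.06,0.06,0.06]}}

```text
clock: 8.98
position: [468.5, -217.3, 239.7]
ee_rot: [-0.287, 0.958, -0.0, -0.0]
contact_force: [0.7, 1.1, 0.8]
gripper_width: 59.9
grasp_force: 0.0
```

```bash
python3 wl.py w3; python3 plan.py 467.6,-217.2,36,123.4
```

```text
batten_square 0.77 [318. 277.] [ 463.  -219.8   45. ]
11438 (488.97003173828125, -203.09552001953125) (111.69068908691406, 28.20415496826172) 33.45800018310547 44.75311450563257
[[434.6000061035156, -222.10000610351562], [450.20001220703125, -245.60000610351562], [543.2999877929688, -184.10000610351562], [527.7999877929688, -160.5]]
9.125 [ 468.6 -217.2  240.2] 60.196463650244496
([0.0009, 0.0006, 0.0495], np.float64(-0.03), np.float64(123.36689869359965))
```

Call:
{"name": "carry_out", "arguments": {"slide": [[0.0005,0.0004,0.025],[0.0005,0.0004,0.04],[0.0005,0.0004,0.049],[0.0005,0.0004,0.0495],[0.0005,0.0004,0.0495],[0.0005,0.0004,0.0495]], "roll": [0,0,0,0,0,0], "claw": [0.06,0.06,0.06,0.06,0.06,0.06]}}

```text
clock: 9.88
position: [467.8, -217.3, 190.7]
ee_rot: [-0.287, 0.958, -0.0, 0.001]
contact_force: [0.2, -0.5, 0.3]
gripper_width: 60.4
grasp_force: 0.0
```

Call:
{"name": "carry_out", "arguments": {"slide": [[0,0,0],[0,0,0],[0,0,0],[0,0,0],[0,0,0],[0,0,0],[0,0,0],[0,0,0]], "roll": [0,0,0,0,0,0,0,0], "claw": [0.05,0.04,0.025,0.02,0.02,0.02,0.02,0.02]}}

```text
clock: 10.88
position: [467.7, -217.3, 190.4]
ee_rot: [-0.287, 0.958, -0.0, 0.0]
contact_force: [-0.8, 0.8, 6.0]
gripper_width: 27.2
grasp_force: 59.8
```

```bash
python3 arc.py 638.7 -104.3 -27.8 20; python3 plan.py 0,0,0,0|tail -1
```

```text
[-0.0001, 0.005, -0.0] 1.39
[-0.0002, 0.0099, -0.0] 2.78
[-0.0005, 0.0149, -0.0] 4.17
[-0.0009, 0.0199, -0.0] 5.56
[-0.0015, 0.0248, -0.0] 6.95
[-0.0021, 0.0297, -0.0] 8.34
[-0.0029, 0.0346, -0.0] 9.73
[-0.0038, 0.0395, -0.0] 11.12
[-0.0048, 0.0444, -0.0] 12.51
[-0.0059, 0.0492, -0.0] 13.9
[-0.0072, 0.0541, -0.0] 15.29
[-0.0085, 0.0588, -0.0] 16.68
[-0.01, 0.0636, -0.0] 18.07
[-0.0116, 0.0683, -0.0] 19.46
[-0.0133, 0.073, -0.0] 20.85
[-0.0151, 0.0776, -0.0] 22.24
[-0.0171, 0.0822, -0.0] 23.63
[-0.0191, 0.0867, -0.0] 25.02
[-0.0213, 0.0912, -0.0] 26.41
[-0.0235, 0.0956, -0.0] 27.8
[ 467.66432955 -217.2503101   190.44402739] [-0.81672325  0.84890345  5.9527643 ] 27.16743719127483
([0.2712, 0.4386, 0.0356], np.float64(-56.65), np.float64(123.3544579609551))
```

Call:
{"name": "carry_out", "arguments": {"slide": [[-0.0001,0.005,0],[-0.0002,0.0099,0],[-0.0005,0.0149,0],[-0.0009,0.0199,0],[-0.0015,0.0248,0],[-0.0021,0.0297,0],[-0.0029,0.0346,0],[-0.0038,0.0395,0]], "roll": [1.4,2.8,4.2,5.6,6.95,8.35,9.75,11.1], "claw": [0.02,0.02,0.02,0.02,0.02,0.02,0.02,0.02]}}

```text
clock: 11.88
position: [449.1, -181.9, 190.4]
ee_rot: [-0.192, 0.981, -0.0, 0.0]
contact_force: [1.2, -4.5, 6.0]
gripper_width: 26.7
grasp_force: 59.9
```

Call:
{"name": "carry_out", "arguments": {"slide": [[0,0,0],[0,0,0]], "roll": [0,0], "claw": [0.02,0.02]}}

```text
clock: 12.12
position: [449.0, -181.6, 190.4]
ee_rot: [-0.192, 0.981, 0.0, 0.0]
contact_force: [0.9, -1.0, 6.6]
gripper_width: 27.3
grasp_force: 60.2
```

```bash
python3 rel.py|head -4;  python3 arc.py 638.7 -104.3 -16.7 12
```

```text
tool pos [ 448.9534888  -181.64611893  190.41703506] heading 22.173354877896088 [ 0.87856466 -0.96432704  6.57592534] 12.125
batten_round 0.75 [ 644.04751437 -103.30002903] slab 72.55089924929258 -91.34402537249227
((591.5697021484375, -123.57315063476562), (151.8750457763672, 28.654850006103516), 22.235258102416992) [[515.9000244140625, -139.0], [526.7000122070312, -165.60000610351562], [667.2999877929688, -108.0999984741211], [656.4000244140625, -81.5999984741211]] max slab y of batten -75.309094989021
[-0.0001, 0.005, 0.0] 1.39
[-0.0002, 0.01, 0.0] 2.78
[-0.0005, 0.0149, 0.0] 4.17
[-0.001, 0.0199, 0.0] 5.57
[-0.0015, 0.0248, 0.0] 6.96
[-0.0022, 0.0298, 0.0] 8.35
[-0.0029, 0.0347, 0.0] 9.74
[-0.0038, 0.0396, 0.0] 11.13
[-0.0049, 0.0444, 0.0] 12.52
[-0.006, 0.0493, 0.0] 13.92
[-0.0073, 0.0541, 0.0] 15.31
[-0.0086, 0.0589, 0.0] 16.7
[ 448.93932355 -181.6673528   190.41760291] [ 2.03122852 -1.22189956  7.00443501] 26.898755475408016
```

Call:
{"name": "carry_out", "arguments": {"slide": [[-0.0001,0.005,0],[-0.0002,0.01,0],[-0.0005,0.0149,0],[-0.001,0.0199,0],[-0.0015,0.0248,0],[-0.0022,0.0298,0],[-0.0029,0.0347,0],[-0.0038,0.0396,0]], "roll": [1.4,2.8,4.2,5.6,7,8.35,9.75,11.15], "claw": [0.02,0.02,0.02,0.02,0.02,0.02,0.02,0.02]}}

```text
clock: 13.28
position: [437.3, -144.0, 190.4]
ee_rot: [-0.096, 0.995, -0.0, -0.0]
contact_force: [1.3, -5.1, 6.7]
gripper_width: 27.1
grasp_force: 60.2
```

Call:
{"name": "carry_out", "arguments": {"slide": [[0,0,0],[0,0,0]], "roll": [0,0], "claw": [0.02,0.02]}}

```text
clock: 13.52
position: [437.2, -143.7, 190.4]
ee_rot: [-0.096, 0.995, 0.0, -0.0]
contact_force: [0.3, -0.7, 7.6]
gripper_width: 27.1
grasp_force: 60.3
```

```bash
python3 rel.py;  python3 arc.py 638.7 -104.3 -5.5 4
```

```text
tool pos [ 437.20124949 -143.68610758  190.39309432] heading 10.997759621941 [ 0.26850095 -0.68306538  7.59795226] 13.525
batten_round 0.75 [ 639.75676985 -108.73141274] slab 67.74888215211581 -96.32910805397691
((579.1263427734375, -116.38423919677734), (169.6617431640625, 28.80636978149414), 10.869173049926758) [[493.1000061035156, -118.19999694824219], [498.5, -146.5], [665.2000122070312, -114.5], [659.7000122070312, -86.19999694824219]] max slab y of batten -77.32155641589851
[-0.0001, 0.0049, 0.0] 1.38
[-0.0002, 0.0098, 0.0] 2.75
[-0.0005, 0.0148, 0.0] 4.12
[-0.0009, 0.0197, 0.0] 5.5
[ 437.22899065 -143.68853129  190.4242553 ] [-0.5831998  -1.68654702  7.30266585] 26.839399210029068
```

Call:
{"name": "carry_out", "arguments": {"slide": [[-0.0001,0.0049,0],[-0.0002,0.0098,0],[-0.0005,0.0148,0],[-0.0009,0.0195,0],[-0.0009,0.0195,0],[-0.0009,0.0195,0]], "roll": [1.35,2.7,4.05,5.35,5.35,5.35], "claw": [0.02,0.02,0.02,0.02,0.02,0.02]}}

```text
clock: 14.42
position: [434.1, -124.5, 190.4]
ee_rot: [-0.049, 0.999, 0.0, -0.0]
contact_force: [0.5, -1.9, 9.5]
gripper_width: 27.2
grasp_force: 60.4
```

```bash
python3 rel.py; python3 - <<'E'
from h import *
p=shot("wrist");w=cloud(p);z=w[...,2]
r=np.array([np.cos(np.radians(5.62)),np.sin(np.radians(5.62))]);Y=np.array([-r[1],r[0]]);c=np.array([562.9,-19.5])
q=w[...,:2]-c;x=q@r;y=q@Y
for lo in range(-170,60,25):
    m=(x>lo)&(x<lo+25);b=m&(z>40)&(z<50);s=m&(z>7)&(z<13)&(y<-20)&(y>-85)
    if b.sum()>50 and s.sum()>50: print(lo,"batten y",np.percentile(y[b],[1,99]).round(1),"slab edge",np.percentile(y[s],1).round(1))
E
```

```text
tool pos [ 434.14394286 -124.50642303  190.39333031] heading 5.639022847571155 [ 0.53771687 -1.87448514  9.45433269] 14.425
batten_round 0.59 [ 642.4891881  -107.35611314] slab 70.60284991382196 -95.22800566202918
((576.1239013671875, -110.53062438964844), (172.31236267089844, 28.635589599609375), 5.457618236541748) [[489.0, -104.5], [491.70001220703125, -133.0], [663.2999877929688, -116.5999984741211], [660.5, -88.0999984741211]] max slab y of batten -77.6840351688649
-170 batten y [-116.8  -66.9] slab edge -70.0
-145 batten y [-105.5  -78.3] slab edge -67.9
-120 batten y [-105.4  -78.3] slab edge -50.5
```

Call:
{"name": "carry_out", "arguments": {"slide": [[0,0,0],[0,0,0],[0,0,0],[0,0,0],[0,0,-0.01],[0,0,-0.04],[0,0,-0.08],[0,0,-0.12]], "roll": [0,0,0,0,0,0,0,0], "claw": [0.03,0.035,0.04,0.05,0.05,0.05,0.05,0.05]}}

```text
clock: 15.62
position: [434.4, -124.8, 312.0]
ee_rot: [-0.05, 0.999, 0.0, 0.0]
contact_force: [2.0, 0.6, -0.6]
gripper_width: 49.9
grasp_force: 0.0
```

Call:
{"name": "carry_out", "arguments": {"slide": [[0,0.0,-0.15],[0,-0.04,-0.17],[0,-0.09,-0.18],[0,-0.14,-0.18],[0,-0.19,-0.18],[0,-0.22,-0.18],[0,-0.22,-0.18],[0,-0.22,-0.18]], "roll": [0,0,0,0,0,0,0,0], "claw": [0.05,0.05,0.05,0.05,0.05,0.05,0.05,0.05]}}

```text
clock: 16.62
position: [456.3, -343.2, 490.4]
ee_rot: [-0.05, 0.999, 0.0, -0.0]
contact_force: [1.0, -0.7, -0.7]
gripper_width: 50.1
grasp_force: 0.0
```

```bash
python3 rel.py; python3 look.py fin | grep -A1 -E "^(h45 [23]|short|bird 1[67]|slab 2)|^bird 0"
```

```text
tool pos [ 456.33544688 -343.17400809  490.3881156 ] heading 5.744991722404592 [ 1.01730032 -0.72722331 -0.67687499] 16.625
batten_square 0.74 [ 428.45043646 -119.35313047] slab -143.5819480554161 -86.20647883723231
batten_round 0.68 [ 640.86286142 -104.51649962] slab 69.26242472087952 -92.24277473091918
((533.088134765625, -114.58032989501953), (258.5041809082031, 28.488203048706055), 5.576807975769043) [[403.1000061035156, -113.0], [405.79998779296875, -141.3000030517578], [663.0999755859375, -116.19999694824219], [660.2999877929688, -87.80000305175781]] max slab y of batten -77.3857343461585
short_batten 0.96 [154. 241.] [558.8 236.9   0. ]
slab 0.59 [324. 236.] [563.  -21.2   0. ]
bird 0.85 [330. 263.] [521.2 -28.7  10. ]
h45 244 [857.3 278.6] [ 13.  128.8] 23.22 px [129.  41.] z 48.1
[[825.9000244140625, 335.20001220703125], [876.7000122070312, 216.89999389648438], [888.5999755859375, 222.0], [837.9000244140625, 340.29998779296875]]
--
h45 3585 [ 533.3 -114.7] [259.   28.6] 5.53 px [391. 255.] z 46.8
[[403.0, -112.9000015258789], [405.79998779296875, -141.39999389648438], [663.5
[... 1008 characters left out ...]
[875.7000122070312, -66.0999984741211]]
--
slab 21246 [563.  -19.3] [380.  140.8] 5.71 px [324. 240.] z 11.8
[[366.8999938964844, 31.899999618530273], [380.8999938964844, -108.19999694824219], [759.0999755859375, -70.4000015258789], [745.0, 69.69999694824219]]
--
bird 174 [556.  220.2] [  3.2 143.1] 85.66 px [161. 242.] z 20.6
[[484.5, 224.0], [627.2000122070312, 213.1999969482422], [627.4000244140625, 216.39999389648438], [484.70001220703125, 227.1999969482422]]
--
bird 1646 [521.9 -24.2] [123.5  41.5] 7.87 px [326. 262.] z 21.8
[[457.8999938964844, -12.100000381469727], [463.6000061035156, -53.20000076293945], [585.9000244140625, -36.29999923706055], [580.2999877929688, 4.800000190734863]]
```

View pics/fin.png

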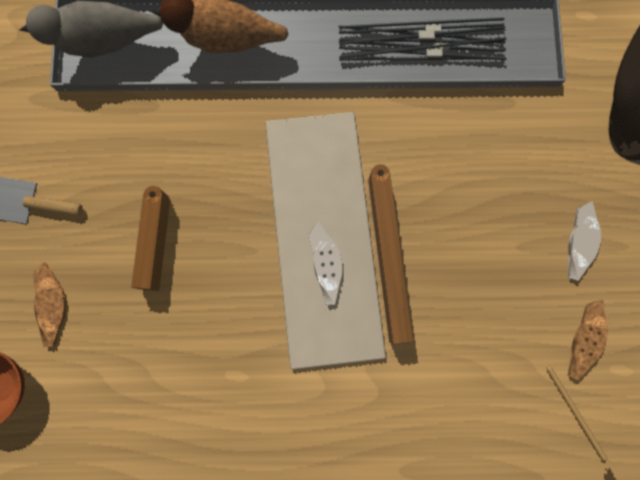

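The batten lies parallel along the slab edge, from (380,172) to (402,340), with a gap of about 8 mm. The short batten and the bird have not moved, and the arm is clear.

```bash
python3 -c "
from bench import *
print(job_done())"
```

```text
the job is handed in; nothing more can be done
None
```

The longer batten was walked in rounded end first, then square end, and now lies parallel to the slab's long edge with a gap of about 8 mm; the short batten and the bird measured unmoved, and the job is handed in.

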